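# Load the counting shield with the push stick and shut it

## Robot

A 7-joint arm with a two-finger parallel gripper is mounted at the origin on a cart in front of the work surface, level with it; the furniture and walls round the work are solid. World frame = base frame: x ahead of the robot, y to its left, z up, the work surface at z = 0. Lengths are in m, angles in degrees, forces in N, time in s.
With the tool pointing down it reaches from about 0.4 to 0.85 m from the base axis. Payload 4.4 kg.
Tool frame: the origin (TCP) lies at the centre of the arm's flange, where the gripper is bolted on; the fingertips stand 199 mm ahead of it and the grasp point (between the pads) lies 180 mm ahead of it; z points along the fingers, y is the line along which they close (so a half turn about z gives the same grasp; the last joint's range is limited). The gripper opens to 94 mm and grips with 3 to 60 N. Pads are 16 mm wide; open, the fingers measure 119 mm over their backs; the gripper's body (75 mm by 177 mm) begins 78 mm behind the grasp point.
Start: joints at [64.068, 36.005, 2.206, 86.941, -1.547, 57.084, -1.146], TCP at [0.245, -0.602, 0.405] pointing down, gripper open.
Joint ranges: [-175.42, 175.42], [-21.48, 121.26], [-71.46, 75.88], [10.55, 141.38], [-63.04, 243.04], [13.31, 113.54], [-168.57, 168.57]. Speed limits (degrees/s): [147.25, 147.25, 180, 180, 180, 180, 180].

## Interface

Orientations are given as [roll, pitch, yaw] about the fixed x, y, z axes, in that order (R = Rz(yaw) Ry(pitch) Rx(roll)).
In Python, from bench import ctrl gives the robot as it stands. The module is installed in compiled form; this text tells all that it offers.
- The arm moves only by the shell command python3 -m pendant 'ROWS' [FORCE]. ROWS is rows parted by semicolons, their numbers by spaces, 1 to 5 of them, each of 7 numbers: dx, dy, dz in m, then a rotation vector rx, ry, rz in degrees, then the finger opening in m; each row is the pose to reach, as a shift and turn from the pose commanded when the command began, along the tool's axes at that moment; what a row does not reach only later rows make up. A row lasts 1/10 s, in which the tool goes at most 0.05 m and 8.59 degrees, less where a joint would pass 70% of its speed; a pose out of reach is approached as far as the arm can. The fingers move at their own pace and stop on an object; FORCE is the grip in N (left out, the last holds). Time passes only in rows, so rows that do not move let the fingers close. It prints the time, the measured TCP pose, the force, the opening and the grip force at its end.
- ctrl.get_obs(): the state, without advancing time (a new reading comes with each control period).
- ctrl.read_camera(name): name is "scene" or "top" or "wrist"; returns a dict with "image" (420x560x3 uint8, red, green, blue), "range_z" (420x560 float32, m along the optical axis (not along the pixel's ray), 0 where there is no reading), "K" (3x3 intrinsics, pixels), "rvec" (rotation vector, rad) and "tvec" (3), from world to camera coordinates, as OpenCV has them. Camera axes: x right, y down, z forward; pixel columns grow to the right and rows downward; lengths in m; the calibration is good to about 2 mm. A picture is of the moment at which its call begins.
- ctrl.close_job(): hands the job in; it is judged then, once.
The state is a dict: "clock": time; "joint_pos": joint angles; "qvel": joint speeds; "joint_torque": joint torques, N m; "eef_pos": TCP position; "orientation": TCP orientation; "contact_force": force on the tool from outside, world axes, zero at the start; "torque": the same for the moment, N m; "finger_gap": finger opening in m; "grip_force": force on a finger pad.
Only numpy, scipy, OpenCV 4.12 (cv2) and the standard library are available. Lean on these libraries where they do the work, as an engineer would, in place of code of your own. Each camera call takes 0.05 s, during which the arm holds its last target. There are 200 camera calls.

## Task

Load the lead counting shield: with the push stick, never the fingers, gently feed the sample sled from the open trough through the narrow channel until its nose rests on the sprung stop hidden inside, feeling for it because its depth is set differently each time, and do not force the sled on past it. Then lay the stick down on the bench, clear of the shield, and slide the shutter fully shut across the mouth. Leave the vial and the beaker beside the shield where they stand.

Things in the scene. Friction and masses are not known exactly. Their poses are not given: they have to be found in the camera images.
- shield: Fixed block of lead-grey bricks, 120 wide, 80 high, a round detector on its roof (top at 138), on an 8 thick base plate. Origin on the bench under the middle of the tunnel mouth; +x points along the channel into the tunnel, z up. The channel runs along y = 0, floor 8 above the bench. Open trough x -100 to -18, 29 wide, walls 12 high; shutter gap x -16 to -4; roofed tunnel from x 5.
- shield_mouth (a point): On the channel floor at the mouth (shield x 0, y 0, 8 up), axes as the shield. Tunnel 30 wide, 32 high, flared, blind. Unseen inside: a stop, its sprung pad's face at x 55 to 95 from here (varies; 2 N at first touch, then 3 N per mm for 3 mm, then solid). Over the last 40 mm a leaf spring drags on the sled with 2 to 7 N (a bump of up to 11 N where it begins) and holds it where it is left.
- sled: Loose aluminium sample sled with a white disc on top, 36 long (x), 26 wide, 24 high at its back, 0.10 to 0.21 kg. Origin at the centre of its underside. Nose at x +18, towards the tunnel; flat upright push face at x -18. It stands in the trough, x along the shield's x within 2 degrees. More than 22 N from the stick harms it.
- push_stick: Loose white plastic push stick, 0.12 kg, on the bench: bar 16 x 16, 195 long, with an upright grip 60 long (x), 16 wide, top 54 above the underside. Origin on the underside below the middle of the grip; x along the bar, blunt nose at x +145, tail at x -50. Pinch the grip across y with the fingertips over 17 above the underside, so that they pass above the trough walls.
- shutter (a joint): Slide of the steel shutter plate along the shield's y, in m: 0 shut across the mouth, 0.05 fully open (starts 0.042 to 0.05). Rubs with about 1.5 N and stays where it is left; ends on a hard stop at 0.
- shutter_knob (a point): Point on the black knob on top of the shutter plate, to pinch across the shield's y from above: knob 12 (x) x 14 (y), from 83 to 119 above the bench; this point lies at 108. It moves with the shutter; the roof's front edge (80 high) is 16 behind it.
- vial: Small capped glass vial, 16 wide, 51 high, standing on the bench; origin at its underside. Leave alone.
- beaker: Small clear beaker, 39 wide, 44 high, standing on the bench; origin at its underside. Leave alone.
- bench_press: Fixed arbor press at the work's left, not used: keep the arm clear of it. Origin on the bench; base plate x -139 to +107, y -70 to +70, 28 high; ram and frame to 280 high between y -40 and +45; its lever with a black ball rises behind the ram to about 415.

How it is judged (in metres and radians):
On the way, in this order (a step that is already met when the one before it is completed fails the run):
1. the sled is pushed into the tunnel until its nose rests on the hidden stop (x of depth_stop_c0 in the frame of sled below 0.0335 m and x of sled in the frame of shield above 0.03 m and angle between sled's own z axis and vertical below 0.15 rad), for 0.2 s.
2. the shutter is slid across the mouth (value of joint shutter below 0.004 m), for 0.2 s.
At the end, for the whole second after the job is handed in: Sled nose on the stop pad (at most 1.5 mm short), shutter within 4 mm of shut, stick lying on the bench (underside origin below 15 mm) and not touching the shield, sled and stick at rest (all of step 1 and value of joint shutter below 0.004 m and height (world z) of push_stick below 0.015 m and contact force between push_stick and shield below 0.2 N and linear speed of push_stick below 0.02 m/s and linear speed of sled below 0.01 m/s).
It fails at once if the stick pushes the sled with more than 22 N (contact force between push_stick and sled above 22 N).
It fails at once if the gripper touches the sled (contact force between the fingers and sled above 0.5 N).
It fails at once if the vial is shifted by more than 2 cm (distance of vial from where it was at the start of the episode above 0.02 m).
It fails at once if the beaker is shifted by more than 2 cm (distance of beaker from where it was at the start of the episode above 0.02 m).
It also fails if it takes over 67 s, if anything falls off the work surface, if the arm or the gripper's body presses on something with over 40 N, if the wrist force passes 120 N, or if a joint passes its speed limit or range.

## Working session

There is one attempt and no reset: what is moved stays moved. The work goes in short steps, Python scripts to look and compute and a shell command to move; the robot and the scene stay as the last step left them, time stands still between calls to the robot, and variables do not carry over. Pictures are saved under pics/ and viewed, at most 10 in all, crops included, and the job is handed in when it is done.

```bash
mkdir -p pics; cat > h.py <<'E'
import numpy as np, cv2
from bench import ctrl
def cam(n,save=None):
    c=ctrl.read_camera(n); R,_=cv2.Rodrigues(np.array(c["rvec"],float)); t=np.array(c["tvec"],float).ravel()
    z=c["range_z"]; h,w=z.shape; v,u=np.mgrid[:h,:w]; K=c["K"]
    P=np.stack([(u-K[0,2])/K[0,0]*z,(v-K[1,2])/K[1,1]*z,z],-1)
    W=(P-t)@R; W[z==0]=np.nan
    if save: cv2.imwrite("pics/"+save,c["image"][:,:,::-1])
    return c["image"],W,K,R,t
E
python3 - <<'E'
from h import *
o=ctrl.get_obs(); print(o)
for n in("top","scene"):
    i,W,K,R,t=cam(n,n+"0.png"); np.savez(n+"0.npz",i=i,W=W,K=K,R=R,t=t); print(n,-R.T@t,K[0,0])
E
```

```text
{'clock': 0.0, 'joint_pos': array([64.06939861, 36.05760128,  2.20270795, 86.99413124, -1.54928146,
       57.08251184, -1.14657943]), 'qvel': array([-0.0447247 ,  0.02325794, -0.0510039 ,  0.12325161, -0.04096833,
       -0.07258318,  0.0365696 ]), 'joint_torque': array([-2.03314041e-03, -5.49731684e+01,  1.14315011e+00, -1.86639315e+01,
       -5.21993637e-02,  2.36728851e-02,  1.20193026e-04]), 'eef_pos': array([ 0.24511191, -0.60171041,  0.40377911]), 'orientation': array([-1.79895407e+02, -5.71034702e-04,  2.21585514e+01]), 'contact_force': array([ 0.1471397 , -0.46309337,  0.60195292]), 'torque': array([ 0.05976622, -0.03102336, -0.00889882]), 'grip_force': 0.0, 'finger_gap': 0.0939659154226128}
top [ 0.39895426 -0.20021578  0.93907457] 382.62089932276734
scene [0.07204569 0.33842299 0.79463716] 538.3455199718326
```

View pics/top0.png

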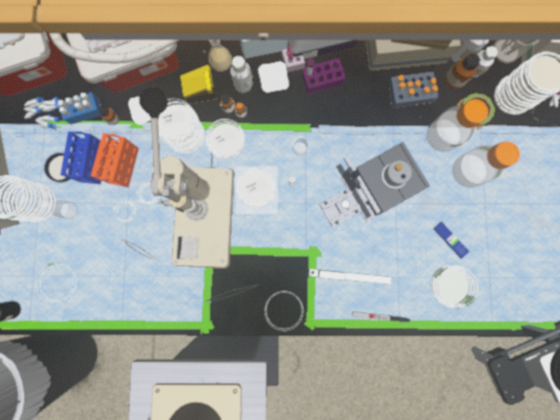

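View pics/scene0.png

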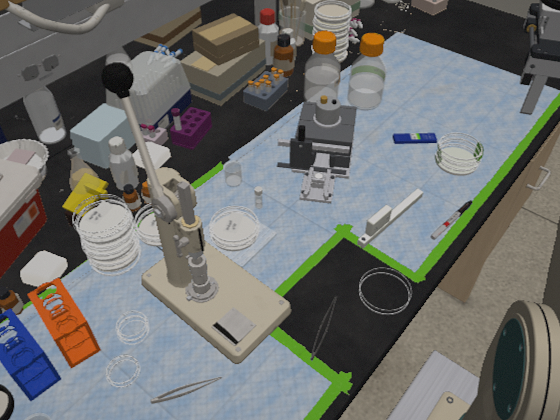

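The top view shows the shield around (390,180), its trough and sled around (338,208), and the stick from (312,273) to (390,281). The vial is at (292,181) and the beaker at (300,146). The scene view puts the grip near the stick's left end, so its nose points right. Next I'll measure these.

```bash
python3 - <<'E'
import numpy as np,cv2
d=np.load("top0.npz");i=d["i"];s=np.load("scene0.npz")
a=cv2.resize(i[120:300,280:450,::-1],None,fx=3.2,fy=3.2,interpolation=cv2.INTER_CUBIC)[:576]
b=cv2.resize(s["i"][90:250,220:440,::-1],None,fx=3.4,fy=3.4,interpolation=cv2.INTER_CUBIC)
cv2.imwrite("pics/a.png",a);cv2.imwrite("pics/b.png",b)
def fit(n,W,lo,hi,box):
    m=(W[...,2]>lo)&(W[...,2]<hi)&(W[...,0]>box[0])&(W[...,0]<box[1])&(W[...,1]>box[2])&(W[...,1]<box[3])
    p=W[m][:,:2].astype(np.float32)
    if len(p)<5: print(n,len(p));return
    r=cv2.minAreaRect(p*1000); print(n,len(p),np.round(p.mean(0),4),"rect",np.round(r[0],1),np.round(r[1],1),round(r[2],2), "z",W[m][:,2].mean())
for nm,e in(("top",d),("scene",s)):
    W=e["W"]
    print(nm)
    # coarse position of stick / shield by pixel in top
    if nm=="top":
        for q in((390,180),(338,208),(350,205),(372,200),(312,273),(390,281),(350,277),(345,160),(292,181),(300,146),(405,175)): print(q,np.round(W[q[1],q[0]],4))
    fit("bar",W,.010,.022,(.2,.33,-.5,-.15))
    fit("grip",W,.04,.06,(.2,.33,-.5,-.15))
    fit("roof",W,.074,.086,(.35,.65,-.65,-.25))
    fit("knob",W,.112,.124,(.35,.65,-.6,-.25))
    fit("det",W,.13,.144,(.35,.65,-.65,-.25))
    fit("sled/wall",W,.024,.040,(.35,.52,-.47,-.28))
E
```

```text
top
(390, 180) [ 0.5641 -0.4342  0.1133]
(338, 208) [ 0.5134 -0.3322  0.0239]
(350, 205) [ 0.5207 -0.3612  0.0241]
(372, 200) [ 0.5265 -0.4042  0.0679]
(312, 273) [ 0.3583 -0.269   0.0148]
(390, 281) [ 0.34   -0.4535  0.0171]
(350, 277) [ 0.3492 -0.3588  0.018 ]
(345, 160) [ 0.6219 -0.3449  0.0622]
(292, 181) [ 0.5743 -0.2209  0.0501]
(300, 146) [ 0.6729 -0.2423  0.0035]
(405, 175) [ 0.5714 -0.4614  0.1318]
bar 231 [ 0.2607 -0.371 ] rect [ 244.4 -322.4] [337.2  90.2] 77.66 z 0.012070766408876854
grip 0
roof 2379 [ 0.5769 -0.4511] rect [ 592.3 -498.7] [135.1 289.4] 17.21 z 0.08020772086057439
knob 103 [ 0.5749 -0.4138] rect [ 573.2 -414.9] [ 50.7 116.9] 10.99 z 0.11953451916628544
det 77 [ 0.5889 -0.4911] rect [ 590.7 -542.8] [ 38.6 203.4] 8.21 z 0.13646748497181627
sled/wall 48 [ 0.4903 -0.343 ] rect [ 448.1 -330.1] [ 88.9 207.7] 52.67 z 0.02941818448214047
scene
bar 276 [ 0.2624 -0.3568] rect [ 280.6 -324.6] [ 89.8 339.3] 4.06 z 0.012184766166472122
grip 0
roof 1724 [ 0.5727 -0.4493] rect [ 592.9 -498. ] [135.  290.9] 17.37 z 0.08016540869152944
knob 169 [ 0.5748 -0.4191] rect [ 574.  -416.8] [ 51.8 122.2] 12.92 z 0.11813303676525483
det 118 [ 0.595  -0.5413] rect [ 598.3 -542.6] [ 46.4 211.2] 5.48 z 0.13515389708716152
sled/wall 201 [ 0.4403 -0.3431] rect [ 447.3 -332.2] [ 91.2 214.4] 54.62 z 0.031326722719877215
```

View pics/a.png

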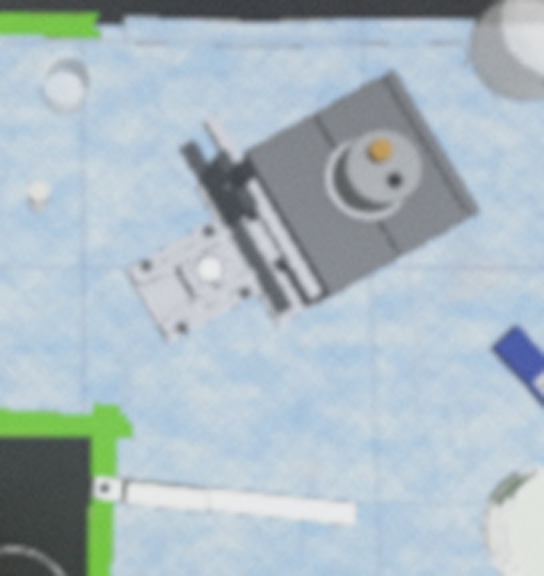

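View pics/b.png

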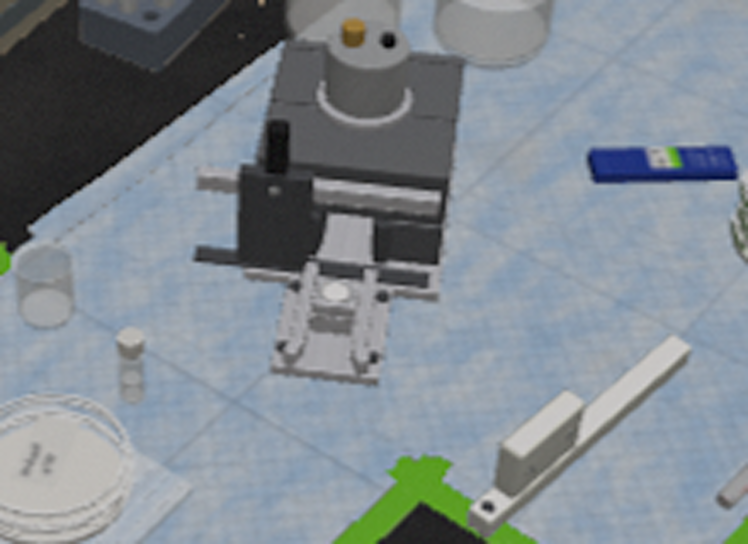

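The top crop shows the shutter plate open to the upper left, the sled with its white disc at (208,270) in the trough, and the stick's tail hole at (104,488). The scene crop confirms the grip sits near the tail and the knob is at (278,145). Now precise fits.

```bash
cat > fit.py <<'E'
import numpy as np,cv2
def rect(W,lo,hi,box):
    m=(W[...,2]>lo)&(W[...,2]<hi)&(W[...,0]>box[0])&(W[...,0]<box[1])&(W[...,1]>box[2])&(W[...,1]<box[3])
    n,l,st,_=cv2.connectedComponentsWithStats(m.astype(np.uint8))
    if n<2: return None
    k=1+np.argmax(st[1:,4]); p=W[l==k][:,:2]*1000
    r=cv2.minAreaRect(p.astype(np.float32)); q=p-p.mean(0); w,V=np.linalg.eigh(q.T@q)
    return len(p),np.round(r[0],1),np.round(r[1],1),round(r[2],2),"mean",np.round(p.mean(0),1),"pca",round(np.degrees(np.arctan2(V[1,1],V[0,1])),2)
E
python3 - <<'E'
from fit import *
for n in("top","scene"):
    W=np.load(n+"0.npz")["W"]; print(n)
    for k,lo,hi,b in(("stick",.008,.06,(.325,.375,-.48,-.25)),("grip",.035,.065,(.3,.4,-.5,-.2)),("roof",.074,.086,(.45,.7,-.6,-.36)),("knob",.1,.13,(.53,.62,-.41,-.33)),("detector",.125,.145,(.5,.7,-.6,-.36)),("vial",.03,.06,(.54,.6,-.25,-.19)),("wallsled",.015,.045,(.42,.56,-.42,-.28)),("disc",.031,.045,(.42,.56,-.42,-.28)),("sledcolour",.03,.036,(.42,.56,-.42,-.28)),("press",.1,.45,(.2,.8,-.16,.15))):
        print(k,rect(W,lo,hi,b))
d=np.load("top0.npz");i=d["i"].astype(int)
W=d["W"]
# white disc & stick pixels
m=(i.min(2)>225)
n,l,st,c=cv2.connectedComponentsWithStats(m.astype(np.uint8))
for k in range(1,n):
    if 8<st[k,4]<1000 and 280<c[k][0]<410 and 150<c[k][1]<300: print("white",c[k],st[k],np.round(np.nanmean(W[l==k],0),4))
E
```

```text
top
stick (575, array([ 352. , -358.2]), array([193.7,  16.1]), 84.24, 'mean', array([ 352.5, -355.6]), 'pca', np.float64(84.13))
grip (188, array([ 356.8, -311.6]), array([59.9, 16. ]), 84.2, 'mean', array([ 357.1, -310.6]), 'pca', np.float64(83.92))
roof (2244, array([ 580. , -450.7]), array([119.9, 126.3]), 28.98, 'mean', array([ 577.2, -447.6]), 'pca', np.float64(117.63))
knob (43, array([ 580. , -360.2]), array([12.7, 12.3]), 42.65, 'mean', array([ 579.3, -359.3]), 'pca', np.float64(-175.18))
detector (356, array([ 580.9, -451.9]), array([48.9, 49.7]), 18.53, 'mean', array([ 580.3, -451.2]), 'pca', np.float64(75.08))
vial (42, array([ 577.8, -220.3]), array([14. , 14.3]), 27.21, 'mean', array([ 577.3, -220.3]), 'pca', np.float64(149.84))
wallsled (393, array([ 518.2, -339.1]), array([50.7, 82.1]), 28.95, 'mean', array([ 519.8, -342. ]), 'pca', np.float64(115.95))
disc (15, array([ 515.5, -333.8]), array([24.6,  4.3]), 29.65, 'mean', array([ 515.6, -333.8]), 'pca', np.float64(-148.93))
sledcolour (18, array([ 515.5, -333.8]), array([24.6,  4.3]), 29.65, 'mean', array([ 514.9, -33
[... 956 characters left out ...]
, array([49.4, 83. ]), 29.13, 'mean', array([ 518.8, -338.2]), 'pca', np.float64(118.12))
disc (101, array([ 523.4, -408.2]), array([48.2, 15.8]), 21.07, 'mean', array([ 523.1, -410. ]), 'pca', np.float64(-151.09))
sledcolour (32, array([ 518.8, -411.4]), array([34. ,  8.5]), 41.22, 'mean', array([ 519.4, -411.1]), 'pca', np.float64(-142.39))
press (5507, array([565.9,   2.8]), array([ 67.1, 151.1]), 70.84, 'mean', array([548. ,  15.7]), 'pca', np.float64(171.49))
white [345.1 203.7] [343 202   5   5  20] [ 0.5238 -0.3494  0.0245]
white [332.14423077 274.75961538] [321 272  24   6 104] [ 0.3561 -0.3119  0.054 ]
white [367.44811321 277.97641509] [346 274  44   9 212] [ 0.3469 -0.4003  0.0163]
```

```bash
cat > go.py <<'E'
# python3 go.py x y z yaw : shift+rotvec in tool axes to reach a tool-down pose
import sys,numpy as np
from scipy.spatial.transform import Rotation as R
from bench import ctrl
def delta(x,y,z,yaw):
    o=ctrl.get_obs(); c=R.from_euler("xyz",o["orientation"],degrees=True); t=R.from_euler("xyz",[180,0,yaw],degrees=True)
    d=c.inv().apply(np.array([x,y,z])-o["eef_pos"]); r=(c.inv()*t).as_rotvec(degrees=True)
    print("d",np.round(d,4),"r",np.round(r,2),"rows",np.linalg.norm(d)/.05,np.linalg.norm(r)/8.59,"t",o["clock"],"F",np.round(o["contact_force"],2))
PSI=-61.1; M=np.array([.5471,-.3907]); a=np.radians(PSI); AX=np.array([np.cos(a),np.sin(a)]); AY=np.array([-np.sin(a),np.cos(a)])
if __name__=="__main__":
    v=list(map(float,sys.argv[2:]))
    if sys.argv[1]=="s": p=M+AX*v[0]+AY*v[1]; delta(p[0],p[1],v[2],v[3])   # shield frame
    else: delta(*v)
E
python3 go.py w .357 -.3107 .30 84.25
```

```text
d [ 0.2134 -0.2272  0.1042] r [-9.000e-02 -5.000e-02 -6.209e+01] rows 6.57295351335596 7.228205228248687 t 0.1 F [ 0.21 -0.23  0.1 ]
```

```bash
python3 -m pendant '0.0427 -0.0454 0.02 0 0 -8.5 0.08;0.0854 -0.0909 0.04 0 0 -17 0.08;0.128 -0.1363 0.06 0 0 -25.5 0.08;0.1707 -0.1818 0.075 0 0 -34 0.08;0.2 -0.21 0.08 0 0 -42 0.08'; python3 go.py w .357 -.3107 .30 84.25
```

```text
clock: 0.6
eef_pos: [0.3323, -0.3764, 0.3345]
orientation: [-180.0, -0.0, 64.5]
contact_force: [2.3, -0.5, -0.5]
finger_gap: 0.0798
grip_force: 0.0
d [ 0.0699 -0.006   0.0345] r [ -0.04  -0.04 -19.78] rows 1.5646986204243587 2.303012354382281 t 0.6 F [ 2.3  -0.54 -0.45]
```

```bash
python3 -m pendant '0.03 -0.003 0.015 0 0 -8 0.06;0.06 -0.006 0.03 0 0 -16 0.06;0.0699 -0.006 0.0345 0 0 -19.8 0.06;0.0699 -0.006 0.0345 0 0 -19.8 0.06;0.0699 -0.006 0.0345 0 0 -19.8 0.06'; python3 go.py w .357 -.3107 .222 84.25
```

```text
clock: 1.1
eef_pos: [0.3572, -0.3143, 0.3011]
orientation: [180.0, 0.1, 83.8]
contact_force: [0.2, -0.1, -0.6]
finger_gap: 0.06
grip_force: 0.0
d [ 0.0036 -0.0006  0.0791] r [ 0.02  0.07 -0.49] rows 1.582953810834941 0.05820480838819009 t 1.1 F [ 0.23 -0.06 -0.63]
```

```bash
python3 -m pendant '0.0036 -0.0006 0.04 0 0 -0.5 0.06;0.0036 -0.0006 0.07 0 0 -0.5 0.06;0.0036 -0.0006 0.079 0 0 -0.5 0.06;0.0036 -0.0006 0.079 0 0 -0.5 0.0;0.0036 -0.0006 0.079 0 0 -0.5 0.0' 60;python3 -m pendant '0 0 0 0 0 0 0;0 0 0 0 0 0 0;0 0 0 0 0 0 0'; python3 go.py w .357 -.3107 .30 84.25
```

```text
clock: 1.6
eef_pos: [0.3573, -0.3102, 0.2227]
orientation: [179.9, 0.1, 84.4]
contact_force: [0.3, 0.2, 0.5]
finger_gap: 0.0472
grip_force: 0.0
clock: 1.9
eef_pos: [0.3573, -0.3094, 0.2226]
orientation: [179.9, 0.0, 84.4]
contact_force: [0.2, -0.6, -0.1]
finger_gap: 0.0232
grip_force: 0.0
d [-0.0014 -0.0001 -0.0774] r [0.07 0.05 0.2 ] rows 1.5491578603105527 0.024937913759784183 t 1.9 F [ 0.16 -0.59 -0.08]
```

```bash
python3 -m pendant '0 0 0 0 0 0 0;0 0 0 0 0 0 0;0 0 -0.02 0 0 0 0;0 0 -0.05 0 0 0 0;0 0 -0.075 0 0 0 0'; python3 go.py s -.24 0 .292 118.9
```

```text
clock: 2.4
eef_pos: [0.357, -0.309, 0.2976]
orientation: [-180.0, -0.0, 84.5]
contact_force: [0.1, -0.0, -1.2]
finger_gap: 0.0156
grip_force: 60.0
d [0.1349 0.0614 0.0056] r [-3.000e-02 -5.000e-02 -3.443e+01] rows 2.9667034170443634 4.007879115060121 t 2.4 F [ 0.07 -0.02 -1.21]
```

```bash
python3 -m pendant '0.03 0.014 0 0 0 -8 0;0.065 0.03 0 0 0 -16 0;0.1 0.046 0 0 0 -24 0;0.125 0.057 0 0 0 -31 0;0.135 0.0614 0 0 0 -34.4 0';python3 -m pendant '0 0 0 0 0 0 0;0 0 0 0 0 0 0;0 0 0 0 0 0 0'; python3 - <<'E'
from h import *; from fit import rect
i,W,*_=cam("top","a1.png"); cam("scene","b1.png")
o=ctrl.get_obs();print(o["eef_pos"],o["orientation"],o["contact_force"])
np.savez("top1.npz",W=W,i=i)
print(rect(W,.07,.105,(.38,.55,-.40,-.2)))
cv2.imwrite("pics/c1.png",cv2.resize(i[150:300,260:420,::-1],None,fx=3.6,fy=3.6,interpolation=cv2.INTER_CUBIC))
E
```

```text
clock: 2.9
eef_pos: [0.4325, -0.1782, 0.2969]
orientation: [179.9, -0.0, 119.3]
contact_force: [-0.1, -0.2, -1.1]
finger_gap: 0.0156
grip_force: 60.0
clock: 3.2
eef_pos: [0.4304, -0.1824, 0.2966]
orientation: [-179.9, 0.0, 118.6]
contact_force: [0.1, 0.2, -0.9]
finger_gap: 0.0157
grip_force: 60.0
[ 0.43060054 -0.18208164  0.29670337] [-1.79947666e+02  1.04247949e-02  1.18666530e+02] [-0.07349699  0.46818192 -0.70326787]
(232, array([ 483. , -279.6]), array([16. , 73.4]), 28.56, 'mean', array([ 483.2, -281. ]), 'pca', np.float64(119.51))
```

View pics/c1.png

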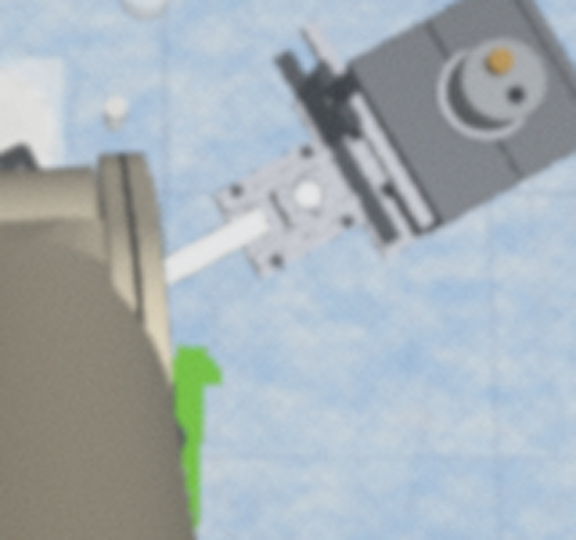

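View pics/b1.png

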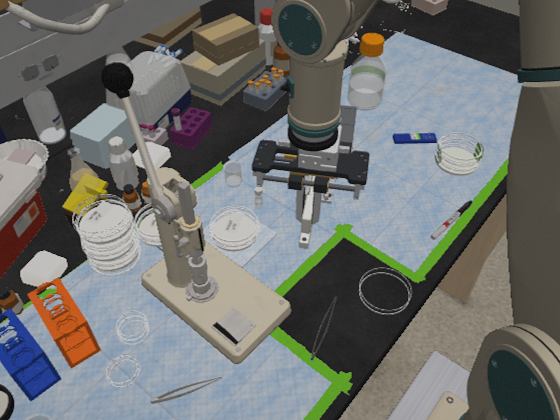

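Top view: the stick's nose, at crop (262,218), lines up with the trough behind the sled at (305,195). The scene view shows the stick held level and clear of the press. I'll correct by about 2 mm in y and lower it.

```bash
python3 go.py s -.24 .0015 .2331 119
```

```text
d [0.0011 0.0027 0.0636] r [-0.05  0.01 -0.33] rows 1.2733638432281762 0.03931522106082057 t 3.3 F [-0.07  0.47 -0.7 ]
```

```bash
python3 -m pendant '0.001 0.0027 0.025 0 0 -0.3 0;0.001 0.0027 0.045 0 0 -0.3 0;0.001 0.0027 0.057 0 0 -0.3 0;0.001 0.0027 0.0636 0 0 -0.3 0;0.001 0.0027 0.0636 0 0 -0.3 0'; python3 - <<'E'
from h import *; from fit import rect
i,W,*_=cam("top")
o=ctrl.get_obs();print(o["eef_pos"],o["orientation"],o["contact_force"])
for z in((.02,.031),(.016,.034)):
  r=rect(W,*z,(.42,.52,-.33,-.22)); print(r)
q=W[:,:,:]; 
from go import M,AX,AY
d=W[...,:2]-M; x=d@AX; y=d@AY
# cross-section at several x: y-range of points by height
for x0 in(-.13,-.11,-.095,-.085,-.078):
    m=(abs(x-x0)<.004)&(abs(y)<.03)&(W[...,2]>.008); print(x0,sorted([(round(float(b)*1e3,1),round(float(c)*1e3)) for b,c in zip(y[m],W[...,2][m])]))
E
```

```text
clock: 3.8
eef_pos: [0.4328, -0.179, 0.2326]
orientation: [-179.9, -0.0, 119.1]
contact_force: [0.3, 1.1, -0.6]
finger_gap: 0.0159
grip_force: 60.0
[ 0.43308152 -0.17889619  0.23316035] [-1.79977482e+02 -6.65342687e-03  1.19118700e+02] [ 0.60448456  0.71331153 -0.9183711 ]
(207, array([ 485.1, -273.4]), array([16.1, 77.9]), 28.92, 'mean', array([ 485.3, -274.4]), 'pca', np.float64(119.41))
(209, array([ 485.1, -273.4]), array([16.1, 77.9]), 28.92, 'mean', array([ 485.3, -274.4]), 'pca', np.float64(119.7))
-0.13 [(-5.1, 23), (-4.4, 28), (-4.1, 28), (-3.1, 25), (-2.0, 26), (-0.9, 24), (-0.7, 24), (0.1, 28), (1.0, 28), (1.3, 26), (2.1, 29), (3.1, 27), (3.4, 25), (4.4, 24), (4.4, 28), (5.3, 29), (6.4, 26), (6.7, 24), (7.8, 22), (8.7, 27), (9.7, 26), (9.8, 27)]
-0.11 [(-5.5, 15), (-4.9, 25), (-4.0, 27), (-3.7, 25), (-2.8, 24), (-1.8, 24), (-1.7, 27), (-0.7, 26), (0.4, 26), (1.3, 27), (1.5, 28), (2.5, 27), (3.5, 26), (3.6, 27), (4.6, 27), (4.9, 25), (5.7, 28), (6.7, 27), (6.9, 27), (7.7, 28), (8.7, 28), (8.9, 28), (10.0, 25), (10.2, 26)]
-0.095 [(-28.8, 8), (-25.7, 20), (-24.7, 19), (-24.4
[... 1380 characters left out ...]
 12)]
-0.078 [(-29.5, 9), (-28.3, 8), (-27.4, 9), (-26.2, 9), (-25.3, 10), (-25.0, 9), (-23.3, 19), (-22.1, 19), (-21.2, 20), (-21.0, 20), (-20.1, 21), (-19.1, 21), (-18.9, 21), (-18.0, 22), (-17.7, 20), (-16.8, 19), (-15.9, 21), (-15.6, 20), (-14.4, 9), (-13.3, 10), (-12.1, 9), (-8.9, 8), (-8.8, 10), (-6.6, 8), (-5.4, 8), (-3.6, 11), (-3.3, 8), (-2.3, 8), (-0.3, 11), (-0.1, 12), (0.9, 10), (1.9, 9), (2.2, 9), (3.1, 9), (5.2, 9), (5.5, 9), (6.3, 11), (9.8, 9), (10.7, 9), (11.0, 8), (13.4, 21), (14.4, 21), (14.6, 20), (15.6, 20), (16.5, 24), (17.7, 19), (17.9, 20), (18.9, 20), (19.8, 20), (20.1, 18), (20.8, 23), (22.9, 9), (24.0, 10), (25.0, 13), (26.2, 9), (27.1, 11), (27.3, 11), (28.3, 10)]
```

```bash
python3 go.py s -.22 -.0008 .2331 118.9;  python3 -m pendant '-0.005 -0.002 0 0 0 0.1 0;-0.010 -0.0033 0 0 0 0.2 0;-0.015 -0.0033 0 0 0 0.2 0;-0.02 -0.0033 0 0 0 0.2 0;-0.02 -0.0033 0 0 0 0.2 0'; python3 - <<'E'
from h import *
i,W,*_=cam("top")
o=ctrl.get_obs();print(o["eef_pos"],o["orientation"],o["contact_force"])
from go import M,AX,AY
d=W[...,:2]-M; x=d@AX; y=d@AY
for x0 in(-.11,-.1,-.088,-.08):
    m=(abs(x-x0)<.004)&(abs(y)<.028)&(W[...,2]>.022)&(abs(y)<.013); print(x0,y[m].min(),y[m].max())
    m=(abs(x-x0)<.004)&(abs(y)<.028)&(W[...,2]>.016)&(abs(y)>.012); print("walls",y[m&(y<0)].mean(),y[m&(y>0)].mean())
E
```

```text
d [-0.0205 -0.0034  0.0001] r [-0.02 -0.01  0.22] rows 0.4160030880646838 0.025606269276015246 t 3.85 F [ 0.6   0.71 -0.92]
clock: 4.35
eef_pos: [0.4405, -0.1986, 0.2334]
orientation: [180.0, 0.1, 118.9]
contact_force: [0.7, -0.7, -1.1]
finger_gap: 0.0157
grip_force: 60.0
[ 0.44022737 -0.19812853  0.23326972] [1.79976258e+02 2.18614175e-02 1.18913153e+02] [ 0.45202324  0.46153612 -1.42079302]
-0.11 -0.008133538008024717 0.006822468410848734
walls nan nan
-0.1 -0.007625499863397548 0.0074119175623255425
walls -0.02266400168092987 0.019744340790062802
-0.088 -0.008078898371494206 0.007048328324974299
walls -0.01964205401738793 0.01760596264549912
-0.08 -0.008353680087773348 0.006824558548406841
walls -0.020254293599202805 0.017345071321430826<stdin>:8: RuntimeWarning: Mean of empty slice.
  ret = ret.dtype.type(ret / rcount)
```

```bash
cat > f.sh <<'E'
python3 -c "
from go import *
o=ctrl.get_obs();p=o['eef_pos'][:2]-M
print('x %.1f y %.1f z %.1f axial %.2f lat %.2f fz %.2f t %.2f'%(1e3*p@AX,1e3*p@AY,1e3*o['eef_pos'][2],o['contact_force'][:2]@AX,o['contact_force'][:2]@AY,o['contact_force'][2],o['clock']),'yaw',round(o['orientation'][2],2),'gap',o['finger_gap'])"
E
R='x'; python3 -m pendant '-0.002 0 0 0 0 0 0;-0.004 0 0 0 0 0 0;-0.006 0 0 0 0 0 0;-0.008 0 0 0 0 0 0;-0.01 0 0 0 0 0 0'>/dev/null; sh f.sh
python3 -m pendant '-0.002 0 0 0 0 0 0;-0.004 0 0 0 0 0 0;-0.006 0 0 0 0 0 0;-0.008 0 0 0 0 0 0;-0.01 0 0 0 0 0 0'>/dev/null; sh f.sh
python3 -m pendant '-0.002 0 0 0 0 0 0;-0.004 0 0 0 0 0 0;-0.006 0 0 0 0 0 0;-0.008 0 0 0 0 0 0;-0.01 0 0 0 0 0 0'>/dev/null; sh f.sh
python3 -m pendant '-0.002 0 0 0 0 0 0;-0.004 0 0 0 0 0 0;-0.006 0 0 0 0 0 0;-0.008 0 0 0 0 0 0;-0.01 0 0 0 0 0 0'>/dev/null; sh f.sh
```

```text
x -210.9 y -0.4 z 233.2 axial -1.71 lat -0.02 fz 0.07 t 4.90 yaw 118.98 gap 0.01568830896281592
x -200.5 y -0.4 z 233.2 axial 0.01 lat 0.30 fz -1.10 t 5.40 yaw 118.95 gap 0.015482653762127938
x -190.6 y -0.4 z 233.2 axial -2.06 lat 0.67 fz -0.39 t 5.90 yaw 118.96 gap 0.01529547453276027
x -180.5 y -0.4 z 233.2 axial -1.11 lat -0.56 fz -1.56 t 6.40 yaw 118.96 gap 0.015637379953945128
```

```bash
sed -i 's/^o=ctrl.*$/&/; s/o\[.finger_gap.\])"/o["finger_gap"])\nsys.exit(o["contact_force"][:2]@AX< -6)"/' f.sh; cat > f.sh <<'E'
python3 - <<'P'
from go import *
o=ctrl.get_obs();p=o['eef_pos'][:2]-M; a=o['contact_force'][:2]@AX
print('x %.1f y %.1f z %.1f axial %.2f lat %.2f fz %.2f t %.2f'%(1e3*p@AX,1e3*p@AY,1e3*o['eef_pos'][2],a,o['contact_force'][:2]@AY,o['contact_force'][2],o['clock']))
sys.exit(int(a<-6))
P
E
python3 -m pendant '-0.001 0 0 0 0 0 0;-0.002 0 0 0 0 0 0;-0.003 0 0 0 0 0 0;-0.004 0 0 0 0 0 0;-0.005 0 0 0 0 0 0'>/dev/null; sh f.sh && python3 -m pendant '-0.001 0 0 0 0 0 0;-0.002 0 0 0 0 0 0;-0.003 0 0 0 0 0 0;-0.004 0 0 0 0 0 0;-0.005 0 0 0 0 0 0'>/dev/null; sh f.sh && python3 -m pendant '-0.001 0 0 0 0 0 0;-0.002 0 0 0 0 0 0;-0.003 0 0 0 0 0 0;-0.004 0 0 0 0 0 0;-0.005 0 0 0 0 0 0'>/dev/null; sh f.sh && python3 -m pendant '-0.001 0 0 0 0 0 0;-0.002 0 0 0 0 0 0;-0.003 0 0 0 0 0 0;-0.004 0 0 0 0 0 0;-0.005 0 0 0 0 0 0'>/dev/null; sh f.sh
```

```text
x -175.7 y -0.4 z 233.2 axial -0.19 lat -0.71 fz -1.17 t 6.90
x -170.6 y -0.4 z 233.2 axial -0.61 lat -0.26 fz -0.62 t 7.40
x -165.6 y -0.4 z 233.2 axial -1.86 lat -0.46 fz -1.00 t 7.90
x -160.6 y -0.4 z 233.2 axial -0.43 lat 0.24 fz -1.16 t 8.40
```

```bash
python3 - <<'E'
from h import *
i,*_=cam("top"); j,*_=cam("scene")
a=cv2.resize(i[150:250,290:420,::-1],(520,400),interpolation=cv2.INTER_CUBIC)
cv2.imwrite("pics/d.png",a)
E
```

```text
(no output)
```

View pics/d.png

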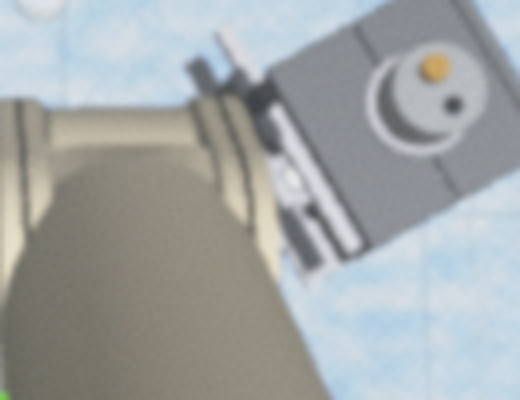

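The disc is at (290,182), at the shutter gap, so the sled is moving ahead of the stick. I'll keep feeding it in.

```bash
P(){ sh f.sh; }; 
python3 -m pendant '-0.001 0 0 0 0 0 0;-0.002 0 0 0 0 0 0;-0.003 0 0 0 0 0 0;-0.004 0 0 0 0 0 0;-0.005 0 0 0 0 0 0'>/dev/null; P && python3 -m pendant '-0.001 0 0 0 0 0 0;-0.002 0 0 0 0 0 0;-0.003 0 0 0 0 0 0;-0.004 0 0 0 0 0 0;-0.005 0 0 0 0 0 0'>/dev/null && P && python3 -m pendant '-0.001 0 0 0 0 0 0;-0.002 0 0 0 0 0 0;-0.003 0 0 0 0 0 0;-0.004 0 0 0 0 0 0;-0.005 0 0 0 0 0 0'>/dev/null && P && python3 -m pendant '-0.001 0 0 0 0 0 0;-0.002 0 0 0 0 0 0;-0.003 0 0 0 0 0 0;-0.004 0 0 0 0 0 0;-0.005 0 0 0 0 0 0'>/dev/null && P
```

```text
x -155.7 y -0.4 z 233.2 axial -0.84 lat -0.59 fz -1.89 t 9.00
x -150.6 y -0.4 z 233.2 axial -1.21 lat 0.39 fz -0.67 t 9.50
x -145.7 y -0.3 z 233.2 axial -0.82 lat -0.79 fz -0.74 t 10.00
x -140.6 y -0.3 z 233.2 axial -0.89 lat 0.23 fz -0.43 t 10.50
```

```bash
P(){ sh f.sh; }; 
python3 -m pendant '-0.001 0 0 0 0 0 0;-0.002 0 0 0 0 0 0;-0.003 0 0 0 0 0 0;-0.004 0 0 0 0 0 0;-0.005 0 0 0 0 0 0'>/dev/null; P && python3 -m pendant '-0.001 0 0 0 0 0 0;-0.002 0 0 0 0 0 0;-0.003 0 0 0 0 0 0;-0.004 0 0 0 0 0 0;-0.005 0 0 0 0 0 0'>/dev/null && P && python3 -m pendant '-0.001 0 0 0 0 0 0;-0.002 0 0 0 0 0 0;-0.003 0 0 0 0 0 0;-0.004 0 0 0 0 0 0;-0.005 0 0 0 0 0 0'>/dev/null && P && python3 -m pendant '-0.001 0 0 0 0 0 0;-0.002 0 0 0 0 0 0;-0.003 0 0 0 0 0 0;-0.004 0 0 0 0 0 0;-0.005 0 0 0 0 0 0'>/dev/null && P
```

```text
x -135.6 y -0.3 z 233.2 axial -0.95 lat -0.48 fz -1.00 t 11.00
x -130.6 y -0.3 z 233.2 axial -0.38 lat -0.12 fz -0.06 t 11.50
x -125.8 y -0.3 z 233.2 axial -2.48 lat -1.08 fz 0.07 t 12.00
x -121.1 y -0.5 z 233.1 axial -3.90 lat -1.12 fz 1.06 t 12.50
```

```bash
P(){ sh f.sh; }; 
python3 -m pendant '-0.001 0 0 0 0 0 0;-0.002 0 0 0 0 0 0;-0.003 0 0 0 0 0 0;-0.004 0 0 0 0 0 0;-0.005 0 0 0 0 0 0'>/dev/null; P && python3 -m pendant '-0.001 0 0 0 0 0 0;-0.002 0 0 0 0 0 0;-0.003 0 0 0 0 0 0;-0.004 0 0 0 0 0 0;-0.005 0 0 0 0 0 0'>/dev/null && P && python3 -m pendant '-0.001 0 0 0 0 0 0;-0.002 0 0 0 0 0 0;-0.003 0 0 0 0 0 0;-0.004 0 0 0 0 0 0;-0.005 0 0 0 0 0 0'>/dev/null && P
```

```text
x -116.3 y -0.5 z 233.0 axial -4.62 lat -1.42 fz 1.00 t 13.00
x -111.4 y -0.5 z 233.0 axial -5.68 lat -0.25 fz 1.81 t 13.50
x -106.5 y -0.5 z 233.0 axial -5.44 lat -1.53 fz 1.71 t 14.00
```

```bash
sed -i 's/a<-6/a<-7.3/' f.sh; P(){ sh f.sh; }; 
python3 -m pendant '-0.0006 0 0 0 0 0 0;-0.0012 0 0 0 0 0 0;-0.0018 0 0 0 0 0 0;-0.0024 0 0 0 0 0 0;-0.003 0 0 0 0 0 0'>/dev/null; P && python3 -m pendant '-0.0006 0 0 0 0 0 0;-0.0012 0 0 0 0 0 0;-0.0018 0 0 0 0 0 0;-0.0024 0 0 0 0 0 0;-0.003 0 0 0 0 0 0'>/dev/null && P && python3 -m pendant '-0.0006 0 0 0 0 0 0;-0.0012 0 0 0 0 0 0;-0.0018 0 0 0 0 0 0;-0.0024 0 0 0 0 0 0;-0.003 0 0 0 0 0 0'>/dev/null && P && python3 -m pendant '-0.0005 0 0 0 0 0 0;-0.001 0 0 0 0 0 0;-0.0015 0 0 0 0 0 0;-0.002 0 0 0 0 0 0'>/dev/null && P
```

```text
x -103.5 y -0.5 z 233.0 axial -6.71 lat -1.59 fz 2.64 t 14.50
x -100.5 y -0.5 z 233.0 axial -6.01 lat -0.94 fz 3.07 t 15.00
x -97.8 y -0.5 z 233.0 axial -7.12 lat -0.72 fz 2.89 t 15.50
x -97.0 y -0.4 z 233.0 axial -12.18 lat -1.63 fz 5.58 t 15.90
```

```bash
P(){ sh f.sh; }; python3 -m pendant '0 0 0 0 0 0 0;0 0 0 0 0 0 0'>/dev/null; P;  python3 -m pendant '-0.0003 0 0 0 0 0 0;-0.0006 0 0 0 0 0 0;-0.0006 0 0 0 0 0 0'>/dev/null; P
```

```text
x -97.0 y -0.4 z 233.0 axial -10.37 lat -1.66 fz 5.81 t 16.10
x -96.8 y -0.3 z 233.0 axial -11.95 lat -0.83 fz 6.83 t 16.40
```

```bash
P(){ sh f.sh; }; python3 -m pendant '-0.0003 0 0 0 0 0 0;-0.0006 0 0 0 0 0 0;-0.0006 0 0 0 0 0 0;-0.0006 0 0 0 0 0 0'>/dev/null; P;  python3 -m pendant '0 0 0 0 0 0 0'>/dev/null; P;python3 -m pendant '-0.0003 0 0 0 0 0 0;-0.0006 0 0 0 0 0 0;-0.0006 0 0 0 0 0 0;-0.0006 0 0 0 0 0 0'>/dev/null; P;  python3 -m pendant '0 0 0 0 0 0 0'>/dev/null; P
```

```text
x -96.5 y -0.2 z 233.0 axial -12.60 lat -1.66 fz 8.33 t 16.80
x -96.5 y -0.3 z 233.0 axial -12.21 lat -1.38 fz 7.22 t 16.90
x -96.2 y -0.2 z 233.0 axial -13.96 lat -2.53 fz 7.20 t 17.30
x -96.2 y -0.2 z 233.0 axial -13.47 lat -2.40 fz 7.71 t 17.40
```

Stiffness is about 3.5 N/mm above a drag of about 6.7 N, with a step at first touch. That matches the sprung pad, about 1.6 mm compressed. I'll back the stick out.

```bash
P(){ sh f.sh; }; python3 -m pendant '0.001 0 0 0 0 0 0;0.002 0 0 0 0 0 0;0.003 0 0 0 0 0 0;0.006 0 -0.001 0 0 0 0;0.01 0 -0.001 0 0 0 0'>/dev/null; P;  python3 -m pendant '0.012 0 0 0 0 0 0;0.027 0 0 0 0 0 0;0.042 0 0 0 0 0 0;0.057 0 0 0 0 0 0;0.072 0 0 0 0 0 0'>/dev/null; P; python3 -m pendant '0.015 0 0 0 0 0 0;0.03 0 0 0 0 0 0;0.05 0 0 0 0 0 0;0.07 0 0 0 0 0 0;0.08 0 0 0 0 0 0'>/dev/null; P; python3 -m pendant '0.01 0 -0.02 0 0 0 0;0.01 0 -0.06 0 0 0 0;0.01 0 -0.06 0 0 0 0'; P; python3 go.py w .357 -.309 .29 84.4
```

```text
x -101.8 y -0.0 z 234.6 axial -0.29 lat -0.20 fz -1.16 t 17.90
x -175.9 y -0.2 z 234.5 axial -0.41 lat 0.55 fz -1.24 t 18.40
x -256.8 y -0.3 z 234.5 axial -0.03 lat 0.19 fz -0.97 t 18.90
clock: 19.2
eef_pos: [0.4202, -0.1589, 0.2976]
orientation: [179.7, 0.3, 119.0]
contact_force: [0.1, 0.4, -1.5]
finger_gap: 0.0157
grip_force: 60.0
x -264.2 y 0.9 z 297.6 axial -0.27 lat 0.32 fz -1.45 t 19.20
d [-0.1006 -0.128   0.0075] r [ 0.41  0.23 34.6 ] rows 3.2597465037413524 4.027760303367638 t 19.2 F [ 0.15  0.39 -1.45]
```

```bash
python3 -m pendant '-0.025 -0.03 0 0 0 8 0;-0.05 -0.062 0 0 0 16 0;-0.075 -0.095 0 0 0 24 0;-0.095 -0.12 0 0 0 32 0;-0.1 -0.128 0 0 0 34.6 0'; python3 -m pendant '0 0 0.03 0 0 0 0;0 0 0.05 0 0 0 0;0 0 0.06 0 0 0 0;0 0 0.068 0 0 0 0;0 0 0.071 0 0 0 0'; sh f.sh;python3 go.py w .357 -.309 .222 84.4
```

```text
clock: 19.7
eef_pos: [0.3532, -0.3121, 0.2938]
orientation: [-180.0, 0.2, 83.8]
contact_force: [0.4, 0.8, -1.5]
finger_gap: 0.0154
grip_force: 60.0
clock: 20.2
eef_pos: [0.3554, -0.3081, 0.2227]
orientation: [-180.0, -0.0, 84.4]
contact_force: [-0.2, -0.4, -1.1]
finger_gap: 0.0158
grip_force: 60.0
x -165.0 y -127.9 z 222.7 axial 0.23 lat -0.40 fz -1.06 t 20.20
d [-0.0008  0.0017  0.0007] r [-0.01 -0.02  0.03] rows 0.039791170376727907 0.003933533993517401 t 20.2 F [-0.24 -0.4  -1.06]
```

```bash
python3 -m pendant '0 0 0.0008 0 0 0 0;0 0 0.0016 0 0 0 0;0 0 0.0016 0 0 0 0'; python3 -m pendant '0 0 0 0 0 0 0.04;0 0 0 0 0 0 0.04;0 0 0 0 0 0 0.06;0 0 0 0 0 0 0.06'; python3 -m pendant '0 0 -0.03 0 0 0 0.06;0 0 -0.075 0 0 0 0.06;0 0 -0.12 0 0 0 0.06;0 0 -0.16 0 0 0 0.06'; python3 go.py s -.0105 .0435 .36 118.9; python3 - <<'E'
from h import *; from fit import rect
i,W,*_=cam("scene","e.png")
for k,lo,hi,b in(("stick",.008,.07,(.325,.375,-.48,-.24)),("knob",.1,.13,(.53,.62,-.41,-.33)),("vial",.03,.06,(.54,.6,-.25,-.19))): print(k,rect(W,lo,hi,b))
E
```

```text
clock: 20.5
eef_pos: [0.3553, -0.3085, 0.2222]
orientation: [179.9, 0.0, 84.4]
contact_force: [-0.1, -0.2, 1.0]
finger_gap: 0.0159
grip_force: 60.0
clock: 20.9
eef_pos: [0.3551, -0.3086, 0.2217]
orientation: [180.0, 0.0, 84.4]
contact_force: [0.4, 0.3, 0.1]
finger_gap: 0.0441
grip_force: 0.0
clock: 21.3
eef_pos: [0.3549, -0.3083, 0.3836]
orientation: [180.0, 0.0, 84.4]
contact_force: [0.4, -0.5, -0.5]
finger_gap: 0.0604
grip_force: 0.0
d [-0.0298  0.2292  0.0238] r [ 3.000e-02  2.000e-02 -3.453e+01] rows 4.647208542840404 4.019877078278815 t 21.3 F [ 0.45 -0.54 -0.54]
stick (964, array([ 351.1, -357.4]), array([197.7,  18.2]), 84.38, 'mean', array([ 350.9, -335. ]), 'pca', np.float64(84.81))
knob (73, array([ 579.7, -357.7]), array([12.7, 14.5]), 38.19, 'mean', array([ 579.3, -357. ]), 'pca', np.float64(-135.04))
vial (95, array([ 578.6, -218.7]), array([14.7, 15.5]), 28.4, 'mean', array([ 577.3, -217.4]), 'pca', np.float64(49.24))
```

View pics/e.png

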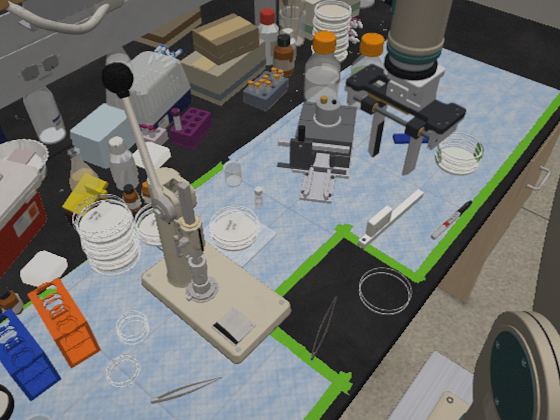

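The stick lies flat at (395,215), the trough at (318,185) is empty, and the vial and beaker haven't moved. Next, the shutter knob.

```bash
python3 -m pendant '-0.005 0.045 0 0 0 -8 0.05;-0.012 0.09 0 0 0 -16 0.05;-0.02 0.135 0 0 0 -24 0.05;-0.026 0.18 0 0 0 -32 0.05;-0.0298 0.22 0 0 0 -34.5 0.05'; python3 go.py w .5795 -.359 .36 118.9
```

```text
clock: 21.85
eef_pos: [0.5726, -0.3606, 0.3809]
orientation: [180.0, -0.0, 119.0]
contact_force: [-0.2, -0.8, -0.6]
finger_gap: 0.0502
grip_force: 0.0
d [-0.002   0.0068  0.0209] r [ 0.01 -0.01  0.13] rows 0.4414322050513459 0.015491121302426433 t 21.85 F [-0.24 -0.84 -0.55]
```

```bash
python3 -m pendant '-0.002 0.0068 0.02 0 0 0 0.05;-0.002 0.0068 0.02 0 0 0 0.05'; python3 go.py w .5795 -.359 .288 118.9; python3 - <<'E'
from h import *
i,W,*_=cam("wrist","w.png")
E
```

```text
clock: 22.05
eef_pos: [0.5778, -0.357, 0.3577]
orientation: [-179.8, -0.3, 118.9]
contact_force: [-1.7, -0.1, -0.2]
finger_gap: 0.0499
grip_force: 0.0
d [-0.003   0.0007  0.0696] r [-0.16 -0.33  0.03] rows 1.3942261267841163 0.04229491680827967 t 22.05 F [-1.69 -0.12 -0.18]
```

View pics/w.png

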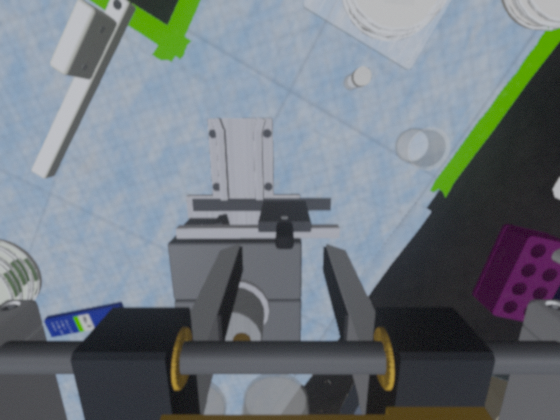

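The wrist view shows the knob at (285,232), centred between the fingers, so I'm descending and pinching.

```bash
python3 -m pendant '-0.001 0 0.03 0 0 0 0.05;-0.001 0 0.06 0 0 0 0.05;-0.001 0 0.069 0 0 0 0.05;-0.001 0 0.069 0 0 0 0.05'; sh f.sh; python3 go.py w .5795 -.359 .288 118.9; python3 -m pendant '0 0 0 0 0 0 0;0 0 0 0 0 0 0;0 0 0 0 0 0 0;0 0 0 0 0 0 0;0 0 0 0 0 0 0' 20
```

```text
clock: 22.5
eef_pos: [0.577, -0.3592, 0.2918]
orientation: [-179.9, -0.1, 118.8]
contact_force: [0.9, 0.1, -0.5]
finger_gap: 0.05
grip_force: 0.0
x -13.1 y 41.4 z 291.8 axial 0.31 lat 0.83 fz -0.46 t 22.50
d [-0.0011  0.0023  0.0038] r [-0.14 -0.14 -0.08] rows 0.09148676779850655 0.02428210443842613 t 22.5 F [ 0.88  0.13 -0.46]
clock: 23.0
eef_pos: [0.5788, -0.359, 0.2932]
orientation: [180.0, 0.0, 118.9]
contact_force: [-0.3, 1.4, 2.0]
finger_gap: 0.0136
grip_force: 19.9
```

```bash
sh f.sh; python3 -m pendant '0 -0.003 0 0 0 0 0;0 -0.007 0 0 0 0 0;0 -0.012 0 0 0 0 0;0 -0.017 0 0 0 0 0;0 -0.022 0 0 0 0 0'>/dev/null; sh f.sh;  python3 -m pendant '0 -0.004 0 0 0 0 0;0 -0.008 0 0 0 0 0;0 -0.011 0 0 0 0 0;0 -0.014 0 0 0 0 0;0 -0.016 0 0 0 0 0'>/dev/null; sh f.sh; python3 -m pendant '0 -0.001 0 0 0 0 0;0 -0.002 0 0 0 0 0;0 -0.003 0 0 0 0 0;0 -0.003 0 0 0 0 0'>/dev/null; sh f.sh
```

```text
x -12.4 y 43.0 z 293.2 axial -1.36 lat 0.42 fz 1.99 t 23.00
x -12.3 y 20.4 z 293.1 axial 0.86 lat 1.44 fz 5.32 t 23.50
x -12.2 y 4.3 z 293.1 axial 0.97 lat 3.04 fz 5.40 t 24.00
x -12.2 y 1.3 z 293.1 axial 1.06 lat 0.96 fz 5.32 t 24.40
```

```bash
for k in 1; do python3 -m pendant '0 -0.0007 0 0 0 0 0;0 -0.0014 0 0 0 0 0;0 -0.002 0 0 0 0 0'>/dev/null; sh f.sh; done; python3 -m pendant '0 -0.0007 0 0 0 0 0;0 -0.0014 0 0 0 0 0;0 -0.002 0 0 0 0 0'>/dev/null; sh f.sh
```

```text
x -12.2 y -0.5 z 293.1 axial 0.93 lat 1.00 fz 6.23 t 24.70
x -12.3 y -1.3 z 293.1 axial 0.26 lat 5.42 fz 3.29 t 25.00
```

```bash
python3 -m pendant '0 -0.0007 0 0 0 0 0;0 -0.001 0 0 0 0 0;0 -0.001 0 0 0 0 0'>/dev/null; sh f.sh; python3 -m pendant '0 0.001 0 0 0 0 0.02;0 0.002 0 0 0 0 0.03;0 0.002 0 0 0 0 0.04;0 0.002 0 0 0 0 0.04;0 0.002 0 0 0 0 0.04'; python3 -m pendant '0 0 -0.03 0 0 0 0.04;0 0 -0.07 0 0 0 0.04;0 0 -0.12 0 0 0 0.04;0 0 -0.12 0 0 0 0.04'; python3 -m pendant '0.03 0 0 0 0 0 0.04;0.07 0 0 0 0 0 0.04;0.12 0 0 0 0 0 0.04;0.14 0 0 0 0 0 0.04;0.14 0 0 0 0 0 0.04'>/dev/null; python3 - <<'E'
from h import *; from fit import rect; from go import M,AX,AY
i,W,*_=cam("scene","g.png")
for k,lo,hi,b in(("stick",.008,.07,(.325,.375,-.48,-.24)),("knob",.1,.124,(.52,.6,-.42,-.33)),("vial",.03,.06,(.54,.6,-.25,-.19))):
    r=rect(W,lo,hi,b); print(k,r)
    if r and k=="knob": d=r[1]/1e3-M; print(d@AX,d@AY)
E
```

```text
x -12.3 y -1.5 z 293.1 axial 1.77 lat 6.76 fz 3.41 t 25.30
clock: 25.8
eef_pos: [0.5394, -0.3805, 0.2922]
orientation: [-179.9, -0.0, 118.8]
contact_force: [0.2, 0.5, 0.1]
finger_gap: 0.0398
grip_force: 0.0
clock: 26.2
eef_pos: [0.5418, -0.3808, 0.4199]
orientation: [179.6, 0.6, 118.8]
contact_force: [1.7, 0.3, 0.4]
finger_gap: 0.04
grip_force: 0.0
stick (963, array([ 351.2, -357.4]), array([197.6,  17.6]), 84.43, 'mean', array([ 350.9, -335.4]), 'pca', np.float64(84.84))
knob (74, array([ 542.1, -380.9]), array([14.1, 16.1]), 15.09, 'mean', array([ 540.9, -378.9]), 'pca', np.float64(-146.11))
-0.010995964280875216 0.00035884472089894436
vial (93, array([ 578.8, -219.2]), array([15.2, 15.7]), 5.02, 'mean', array([ 577.1, -217.4]), 'pca', np.float64(-145.52))
```

View pics/g.png

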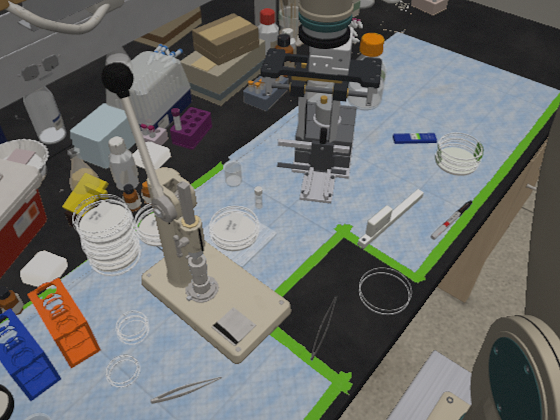

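The shutter plate is across the mouth, with the knob at (325,140). It reached its hard stop at about 6 N. The stick is flat on the bench, and the vial and beaker are in place. Handing in.

```bash
python3 -c "
from bench import ctrl
print(ctrl.close_job())"
```

```text
the job is handed in; nothing more can be done
None
```

I handed the job in at about 26 s of the 67 s. The sled is seated on the sprung stop (peak push about 14 N), the stick lies on the bench clear of the shield, the shutter is shut to its hard stop, and the vial and beaker are where they stood. The hand-in returned no verdict.

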